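# Snap the sharpening plate into its bench holder

## Task

Get the sharpening station ready for honing the chisel: put the long sharpening plate, the one with bevelled ends, into the bench holder with its steel face up, and press it down until both spring clips snap over its ends and it sits level on the bed. Press gently, since the holder's levelling screws give way above about 50 newtons, and leave the shorter plate and the other things where they are.

Things in the scene. Friction and masses are not known exactly. Their poses are not given: they have to be found in the camera images.
- hone_plate: The long sharpening plate, 50 mm wide (its x), 152 mm tip to tip (its y), 24 mm thick, 0.16 kg; origin at the centre of its underside, z up. Lies flat, steel face up. The lower 12 mm is a grey carrier, each end a V across the full width, bevelled 45 degrees below and above, tip at y = +-76, 6 mm above the underside. Upper part is a block 136 mm long, steel face on top.
- short_plate: A similar sharpening plate that does not fit the holder: 50 mm wide (x), 132 mm long (y), 24 mm thick, with square carrier ends. Origin at the centre of its underside. Leave it alone.
- holder: The plate holder, screwed to the bench; origin at the centre of its underside, y along its length, z up. Dark wooden base 104 x 220 x 10 mm (x, y, z); above it an aluminium bed 78 x 186 mm with a sprung clip at each end and four guide pins. Above 50 N between the holder and the plate or the robot it is spoilt.
- holder_base_top (a point): Centre of the wooden base's top, 10 mm above the holder's origin. The bed over it stands on four levelling screws: its seat, a rubber pad 46 x 120 mm, lies somewhere 24 to 49 mm above the holder's origin (not reported; clips and pins ride with it). Round-topped steel pins, 8 mm thick, at x = +-31, y = +-50, rise 18 mm above the seat, leaving 2 mm each side of the plate.
- clip_a (a joint): Opening of the sprung clip at the holder's +y end, rad: 0 empty, about 0.06 with the plate snapped in, about 0.2 while its tip passes. Sprung towards 0. It carries a smooth white roller, 8 mm thick, 37 mm long along x, at y = 75.5, its centre 11 mm above the seat; the clip's top is 25 mm above the seat.
- clip_b (a joint): The same at the -y end. Laid in along the holder's y (either way round), the plate first rests with its lower bevels on both rollers, underside about 11 mm above the seat. Pushing its top down some 6 mm with 5 to 12 N spreads the clips; they snap over the upper bevels and the plate sits level on the seat. One end may go first.
- chisel: Bevel-edge chisel lying flat, 32 x 250 x 25 mm; leave it alone.
- oil_can: Oil can with a long upright spout, 64 mm across, 170 mm high, standing; leave it alone.
- block: Beech offcut 50 x 80 x 40 mm; leave it alone.
- plunger (a joint): Round steel plunger, 12 mm wide, in the middle of the seat, sprung up (under 1 N): 0 standing 4 mm proud of the empty seat, about 0.004 to 0.005 (m) when the plate sits down on the seat. The rubber seat pad gives 4 mm under about 20 N and springs back. The clips' own squeeze, about 5 N, counts toward the holder's 50 N.

How it is judged:
At the end, for the whole second after the job is handed in: The long plate lies in the holder at rest, face up, level within 0.03 rad, centred within 7 mm, lined up within 0.06 rad (either way round), 22 to 51 mm above the holder's underside, the seat's plunger pushed in over 3 mm, each clip closed over its end (below 0.15 rad) (value of joint plunger above 0.003 m and horizontal distance between hone_plate and holder below 0.007 m and z of hone_plate in the frame of holder between 0.022 and 0.051 m and angle between the y axis of hone_plate and the y axis of holder, either way round below 0.06 rad and angle between hone_plate's own z axis and vertical below 0.03 rad and value of joint each of clip_a, clip_b below 0.15 rad and linear speed of hone_plate below 0.01 m/s); the robot touches nothing.
It fails at once if the holder takes more than 50 N (contact force between holder and hone_plate above 50 N or contact force between holder and the arm above 50 N or contact force between holder and the fingers above 50 N).
It fails at once if the short plate or another bystander is shifted by more than 30 mm (distance of any of short_plate, chisel, oil_can, block from where it was at the start of the episode above 0.03 m).
It also fails if it takes over 53 s, if anything falls off the work surface, if the arm or the gripper's body presses on something with over 40 N, if the wrist force passes 120 N, or if a joint passes its speed limit or range.

## Robot

A 6-joint arm with a two-finger parallel gripper is mounted at the origin on a cart in front of the work surface, level with it; the furniture and walls round the work are solid. World frame = base frame: x ahead of the robot, y to its left, z up, the work surface at z = 0. Lengths are in m, angles in rad, forces in N, time in s.
With the tool pointing down it reaches from about 0.35 to 0.875 m from the base axis. Payload 15.5 kg.
Tool frame: the origin (TCP) lies at the very end of the fingers, on their centre line; the grasp point (between the pads) lies 19 mm behind it; z points along the fingers, x is the direction in which the jaws open and shut, and the axes are right-handed (so a half turn about z gives the same grasp; the last joint's range is limited). The gripper opens to 85 mm and grips with 20 to 120 N. Pads are 22 mm wide; open, the fingers measure 114 mm over their backs; the gripper's body (76 mm by 85 mm) begins 54 mm behind the grasp point. The pads swing forward as they close: fully open they stand 13 mm farther back than shut.
Start: joints at [1.22, 0.494, 1.345, -0, 1.302, -0.096], TCP at [0.158, 0.605, 0.231] pointing down, gripper open.
Joint ranges: [-2.91, 2.91], [-0.82, 2.16], [0.22, 2.67], [-1.22, 4.37], [0.12, 2.79], [-3.08, 3.08]. Speed limits (rad/s): [1.89, 1.89, 2.57, 3.01, 3.01, 3.01].

## Interface

Orientations are given as a unit quaternion [w, x, y, z].
In Python, from rig import robot gives the robot as it stands.
- The arm moves only by the tool arm_command, never from a script. Its argument "motion" is a list of rows, each a list of 7 numbers: the shift along the tool's x, y, z in cm, then the turn, a rotation vector about the tool's x, y, z in degrees, then the gripper's target within -1 to 1 (shut at 1, half-way at 0, fully open at -1). A call has 1 to 20 rows; each row is the pose to reach, as a shift and turn from the pose commanded when the call began, along the tool's axes at that moment; what a row does not reach only later rows make up. A row lasts 1/12 s, in which the tool goes at most 41.7 mm and 7.16 degrees, less where a joint would pass 70% of its speed; a pose out of reach is approached as far as the arm can. A call with a gripper value outside its range is refused whole. The fingers move at their own pace and stop on an object; "grip_force" is the grip in N (left out, the last holds). Time passes only in rows, so rows that repeat a pose let the fingers close. It gives the time, the measured TCP pose, the force and the opening at its end, in the units of the state.
- robot.get_obs(): the state, without advancing time (a new reading comes with each control period).
- robot.camera(name): name is "side" or "top" or "wrist"; returns a dict with "color" (420x560x3 uint8, blue, green, red), "K" (3x3 intrinsics, pixels), "origin" and "orientation" of the camera in the world; the wrist camera has in their place "hand_eye" (4x4, takes a point from camera to tool coordinates, whose origin is the TCP and whose axes are the tool frame's). Camera axes: x right, y down, z forward; pixel columns grow to the right and rows downward; lengths in m; the calibration is good to about 2 mm. A picture is of the moment at which its call begins: read the wrist's pose just before it. There is no depth.
- robot.finish_job(): hands the job in, once; it reports no verdict.
Trained networks look in a picture, given as the dict that the camera call returned (one of the last four; its "shot" number tells which), for a name from the list of things; names that differ only in an ending like _2 or _b are one class to them, and where a whole thing is asked for, a point or a joint stands for the part that bears it (a point fixed in the world has none). Each returns a list of dicts, best first, with "score" (0 to 1); they miss things now and then, are a little off and sometimes report something else, mostly with a low value. They report only what shows in the picture. A call takes as long as a camera call.
- robot.search_frame(picture, target): "at" ([column, row] in pixels, amid what is visible of it).
- robot.trace(picture, target): "mask" (420x560 bool, what is visible of it) and "at" ([column, row] in pixels, amid what is visible of it).
The state is a dict: "time_s": time; "q": joint angles; "joint_vel": joint speeds; "joint_torque": joint torques, N m; "tcp_pos": TCP position; "tcp_rot": TCP orientation; "contact_force": force on the tool from outside, world axes, zero at the start; "torque": the same for the moment, N m; "gripper_width": finger opening in m.
Only numpy, scipy, OpenCV 4.12 (cv2) and the standard library are available. Lean on these libraries where they do the work, as an engineer would, in place of code of your own. Each camera call takes 0.05 s, during which the arm holds its last target.

## Working session

There is one attempt and no reset: what is moved stays moved. The work goes in short steps, Python scripts to look and compute and a tool call to move; the robot and the scene stay as the last step left them, time stands still between calls to the robot, and variables do not carry over. Pictures are saved under pics/ and viewed, and the job is handed in when it is done.

Besides the shell and the picture viewer there is one more tool, called after "Call:" as a command line: name --pt "numbers of a row" for each row, then --argument value for the rest. arm_command: Moves the arm, as the interface text tells. Its arguments: {"type":"object","properties":{"motion":{"type":"array","items":{"type":"array","items":{"type":"number"}}},"grip_force":{"type":"number"}},"required":["motion"]}

```bash
mkdir -p pics; ls; cat > h.py <<'E'
import numpy as np, cv2, pickle
from scipy.spatial.transform import Rotation as R
from rig import robot
def Rq(q): return R.from_quat([q[1],q[2],q[3],q[0]]).as_matrix()
def campose(p,obs=None):
    if 'hand_eye' in p:
        T=np.eye(4);T[:3,:3]=Rq(obs['tcp_rot']);T[:3,3]=obs['tcp_pos']
        T=T@np.array(p['hand_eye']); return T[:3,:3],T[:3,3]
    o=np.array(p['orientation'])
    return (Rq(o) if o.size==4 else o.reshape(3,3)), np.array(p['origin'])
def ray(p,uv,z,obs=None):
    Rm,o=campose(p,obs); d=Rm@np.linalg.solve(p['K'],np.array([uv[0],uv[1],1.]))
    return o+d*(z-o[2])/d[2]
def proj(p,X,obs=None):
    Rm,o=campose(p,obs); c=(np.atleast_2d(X)-o)@Rm; c=c@np.array(p['K']).T; return c[:,:2]/c[:,2:]
E
python3 - <<'E'
from h import *
o=robot.get_obs(); print(o)
for n in ['top','side','wrist']:
    p=robot.camera(n); cv2.imwrite(f'pics/{n}0.png',p['color'])
    print(n,p['K'],p.get('origin'),p.get('orientation'),p.get('hand_eye'))
    pickle.dump((p,o),open(f'{n}0.pkl','wb'))
    for t in ['hone_plate','short_plate','holder','chisel','oil_can','block','clip_a','plunger']:
        r=robot.trace(p,t)
        for d in r[:3]:
            m=d['mask'].astype(np.uint8); 
            print(t,round(d['score'],2),np.round(d['at']),m.sum(),np.round(np.array(cv2.minAreaRect(cv2.findNonZero(m))[0])) if m.sum() else '', np.round(cv2.boxPoints(cv2.minAreaRect(cv2.findNonZero(m)))).tolist() if m.sum() else '')
E
```

```text
pics
{'time_s': 0.0, 'q': array([ 1.21950712e+00,  4.94207584e-01,  1.34611526e+00, -1.78576165e-05,
        1.30251338e+00, -9.55063462e-02]), 'joint_vel': array([-0.00113984, -0.00189363,  0.00056767,  0.00179243, -0.00170522,
        0.00057207]), 'joint_torque': array([ 7.17552466e-04, -8.82186770e+01, -3.83867383e+01, -3.09807297e-05,
        1.02316862e-02,  2.03230098e-05]), 'tcp_pos': array([0.1580098 , 0.60432774, 0.23069046]), 'tcp_rot': array([ 3.38619104e-04,  7.91516835e-01,  6.11147048e-01, -5.21559204e-04]), 'contact_force': array([-0.30980691,  0.2832939 ,  0.18685043]), 'torque': array([0.01677146, 0.00413316, 0.00542457]), 'gripper_width': 0.0851951597193784}
top [[493.78134606   0.         278.62355454]
 [  0.         493.78134606 211.2163631 ]
 [  0.           0.           1.        ]] [0.42974272 0.05632631 1.35828625] [ 0.06300937 -0.70250019  0.70741319 -0.04571527] None
hone_plate 0.64 [352. 263.] 1032 [353. 264.] [[325.0, 255.0], [381.0, 255.0], [381.0, 273.0], [325.0, 273.0]]
short_plate 0.92 [408. 253.] 942 [407. 253.] [[380.0, 259.0], [384.0, 240.0], [433.
[... 2092 characters left out ...]
0 [196. 165.] [[175.0, 170.0], [184.0, 148.0], [216.0, 160.0], [208.0, 182.0]]
clip_a 0.69 [257. 217.] 190 [253. 219.] [[243.0, 215.0], [262.0, 212.0], [264.0, 222.0], [245.0, 226.0]]
clip_a 0.44 [234. 181.] 173 [231. 181.] [[222.0, 178.0], [238.0, 174.0], [240.0, 185.0], [224.0, 189.0]]
wrist [[324.77162576   0.         278.62601102]
 [  0.         324.77162576 206.56525627]
 [  0.           0.           1.        ]] None None [[ 9.99999926e-01  3.84641717e-04 -9.19456635e-06 -1.68233240e-04]
 [-3.64693674e-04  9.55212334e-01  2.95921044e-01 -7.49357054e-02]
 [ 1.22606342e-04 -2.95921019e-01  9.55212403e-01 -1.42785952e-01]
 [ 0.00000000e+00  0.00000000e+00  0.00000000e+00  1.00000000e+00]]
```

View pics/top0.png

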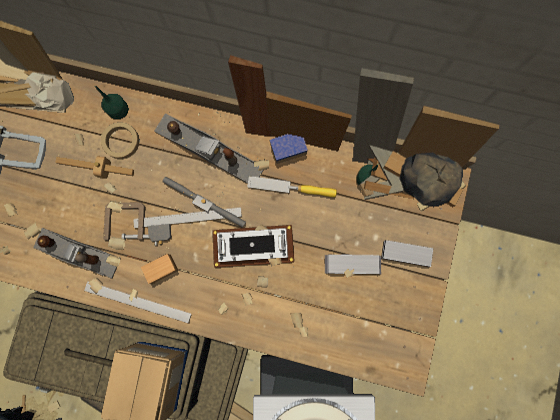

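View pics/side0.png

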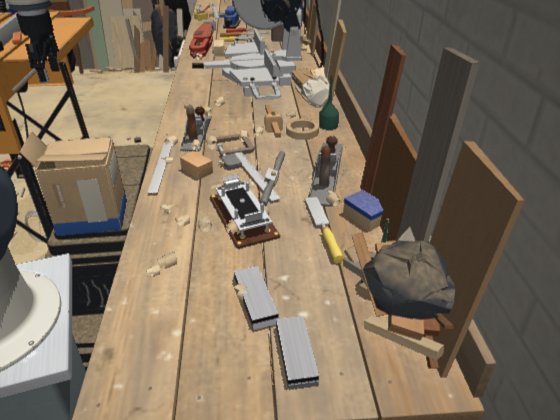

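```bash
python3 - <<'E'
import pickle,cv2,numpy as np
from h import *
a,_=pickle.load(open('top0.pkl','rb'))
c=a['color'][140:300,120:460]; cv2.imwrite('pics/top0z.png',cv2.resize(c,(800,376),interpolation=cv2.INTER_CUBIC))
for uv,z in [((353,264),.024),((407,253),.024),((253,246),.035),((292,187),.01)]: print(uv,ray(a,uv,z))
E
```

```text
(353, 264) [ 0.49193804 -0.11017594  0.024     ]
(407, 253) [ 0.52040788 -0.25535977  0.024     ]
(253, 246) [0.54123089 0.15761827 0.035     ]
(292, 187) [0.70695076 0.05129076 0.01      ]
```

The top view shows two plates: one at (353,264), about 151 mm long, and one at (407,253), about 135 mm long. So the left one is the long plate, and the holder is at (253,246). I'll move over the holder and look with the wrist camera.

Call:
arm_command --pt "-33.4 48.3 0 0 0 75 -1" --pt "-33.4 48.3 0 0 0 75 -1" --pt "-33.4 48.3 0 0 0 75 -1" --pt "-33.4 48.3 0 0 0 75 -1" --pt "-33.4 48.3 0 0 0 75 -1" --pt "-33.4 48.3 0 0 0 75 -1" --pt "-33.4 48.3 0 0 0 75 -1" --pt "-33.4 48.3 0 0 0 75 -1" --pt "-33.4 48.3 0 0 0 75 -1" --pt "-33.4 48.3 0 0 0 75 -1" --pt "-33.4 48.3 0 0 0 75 -1" --pt "-33.4 48.3 0 0 0 75 -1" --pt "-33.4 48.3 0 0 0 75 -1" --pt "-33.4 48.3 0 0 0 75 -1" --pt "-33.4 48.3 0 0 0 75 -1" --pt "-33.4 48.3 0 0 0 75 -1" --pt "-33.4 48.3 0 0 0 75 -1" --pt "-33.4 48.3 0 0 0 75 -1"

```text
time_s: 2.85
tcp_pos: [0.5401, 0.1602, 0.2313]
tcp_rot: [-0.0, 1.0, 0.003, -0.0]
contact_force: [0.1, 0.6, 0.7]
gripper_width: 0.0854
```

```bash
cat > look.py <<'E'
from h import *
import sys
n=sys.argv[1]; cam=sys.argv[2] if len(sys.argv)>2 else 'wrist'
o=robot.get_obs(); p=robot.camera(cam); cv2.imwrite(f'pics/{n}.png',p['color']); pickle.dump((p,o),open(f'{n}.pkl','wb'))
print(o['time_s'],np.round(o['tcp_pos'],4),np.round(o['tcp_rot'],4),np.round(Rq(o['tcp_rot']),3).tolist(),o['gripper_width'],o['contact_force'],np.round(o['q'],2))
for t in sys.argv[3:]:
    for d in robot.trace(p,t)[:3]:
        m=d['mask'].astype(np.uint8); pickle.dump(m,open(f'{n}_{t}.pkl','wb')) if 0 else None
        if m.sum(): print(t,round(d['score'],2),np.round(d['at']),m.sum(),np.round(cv2.boxPoints(cv2.minAreaRect(cv2.findNonZero(m)))).tolist())
E
python3 look.py w1 wrist hone_plate short_plate holder clip_a plunger
```

```text
2.85 [0.5401 0.1602 0.2313] [-1.0e-04  1.0e+00  3.4e-03 -3.0e-04] [[1.0, 0.007, -0.001], [0.007, -1.0, 0.0], [-0.001, -0.0, -1.0]] 0.08537038787891506 [0.12794066 0.63063576 0.66996826] [0.18 0.41 1.5  0.   1.24 0.18]
hone_plate 0.85 [242. 344.] 1730 [[223.0, 320.0], [262.0, 320.0], [262.0, 366.0], [223.0, 366.0]]
holder 0.75 [283. 166.] 17015 [[230.0, 75.0], [328.0, 69.0], [339.0, 265.0], [241.0, 271.0]]
clip_a 0.73 [287. 261.] 705 [[267.0, 251.0], [308.0, 249.0], [309.0, 267.0], [267.0, 269.0]]
clip_a 0.59 [279. 100.] 855 [[256.0, 93.0], [303.0, 90.0], [304.0, 109.0], [257.0, 112.0]]
plunger 0.64 [285. 184.] 108 [[279.0, 178.0], [289.0, 178.0], [289.0, 188.0], [279.0, 188.0]]
```

View pics/w1.png

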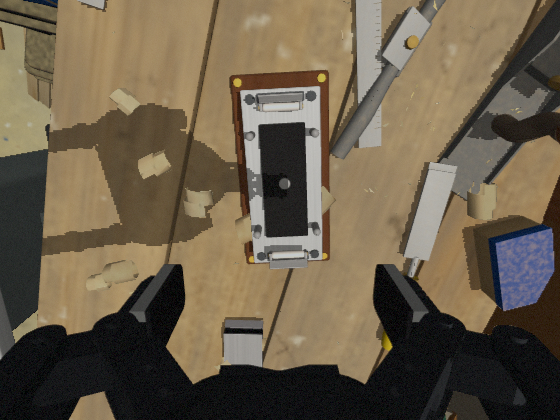

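The wrist view shows the holder at (283,166): its base corners, four pins, both clips and the plunger at (285,184). Next I zoom in for the pose and bed height.

```bash
python3 - <<'E'
from h import *
p,o=pickle.load(open('w1.pkl','rb'))
c=p['color'][60:280,215:355]; cv2.imwrite('pics/w1z.png',cv2.resize(c,None,fx=2.7,fy=2.7,interpolation=cv2.INTER_CUBIC))
c=p['color'][310:380,200:300]; cv2.imwrite('pics/w1p.png',cv2.resize(c,None,fx=6,fy=6,interpolation=cv2.INTER_CUBIC))
E
```

```text
(no output)
```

View pics/w1z.png

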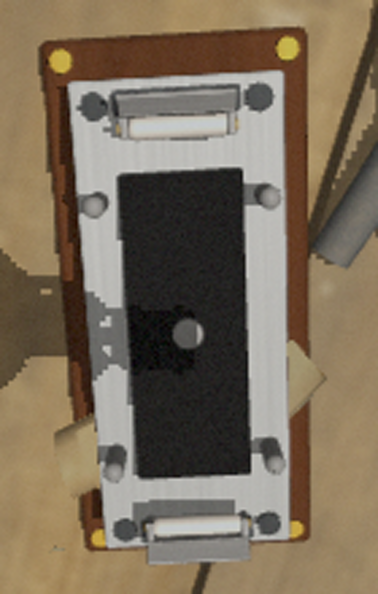

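View pics/w1p.png

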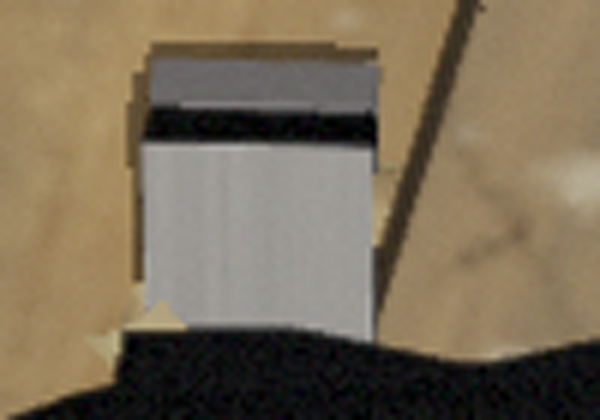

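```bash
cat > fit.py <<'E'
from h import *
from scipy.optimize import least_squares
p,o=pickle.load(open('w1.pkl','rb'))
# (zoom px, holder xy, dz above seat or None for base) ; image up ~ +y? holder sign ambiguity irrelevant
pts=[((40,42),(-52,110),None),((306,28),(52,110),None),((309,544),(52,-110),None),((86,548),(-52,-110),None),
((118,174),(-23,60),0),((242,168),(23,60),0),((251,472),(23,-60),0),((136,478),(-23,-60),0),
((95,203),(-31,50),16),((269,196),(31,50),16),((115,466),(-31,-50),16),((273,461),(31,-50),16)]
uv=np.array([q[0] for q in pts])/2.7+[215,60]-0.3
def model(v):
    x,y,a,h,tx,ty=v; X=[]
    for _,(px,py),dz in pts:
        px,py=px/1e3,py/1e3
        if dz is None: z=.010
        else: z=h+dz/1e3+tx*px+ty*py
        X.append([x+np.cos(a)*px-np.sin(a)*py,y+np.sin(a)*px+np.cos(a)*py,z])
    return proj(p,np.array(X),o)
for tilt in (0,1):
  f=lambda v:np.r_[(model(v*np.r_[1,1,1,1,tilt,tilt])-uv).ravel(), v[4:]*1e-3]
  s=least_squares(f,[.54,.157,0,.035,0,0],x_scale=[.01,.01,.1,.01,.1,.1],loss='soft_l1')
  print(np.round(s.x,4)); print(np.round((model(s.x)-uv),1).tolist())
E
python3 fit.py
```

```text
[0.5463 0.1595 0.0562 0.0408 0.     0.    ]
[[-0.4, -0.7], [0.9, -0.8], [0.4, -0.1], [-0.8, 2.1], [-0.1, -0.1], [0.2, -0.2], [-0.4, -0.6], [0.6, -0.9], [-0.2, 1.2], [0.1, 0.6], [-0.4, 0.9], [0.2, 0.0]]
[ 0.5463  0.1594  0.0565  0.0384  0.0257 -0.0458]
[[-0.5, -0.6], [0.9, -0.7], [0.4, -0.1], [-0.8, 2.2], [0.2, -0.3], [-0.2, -0.3], [-0.3, -0.2], [0.6, -0.9], [0.3, 0.8], [-0.4, 0.4], [-0.4, 0.7], [0.2, 0.3]]
```

Holder is at (0.546, 0.1595), yaw 0.056 rad, with the seat near 0.040. Now I look at the plate.

Call:
arm_command --pt "-5 27 0 0 0 0 -1" --pt "-5 27 0 0 0 0 -1" --pt "-5 27 0 0 0 0 -1" --pt "-5 27 0 0 0 0 -1" --pt "-5 27 0 0 0 0 -1" --pt "-5 27 0 0 0 0 -1" --pt "-5 27 0 0 0 0 -1" --pt "-5 27 0 0 0 0 -1" --pt "-5 27 0 0 0 0 -1" --pt "-5 27 0 0 0 0 -1"

```text
time_s: 3.98
tcp_pos: [0.4926, -0.1105, 0.2313]
tcp_rot: [-0.0, 1.0, 0.003, 0.0]
contact_force: [0.8, 0.7, -0.4]
gripper_width: 0.0853
```

```bash
python3 look.py w2 wrist hone_plate short_plate; python3 - <<'E'
from h import *
p,o=pickle.load(open('w2.pkl','rb'))
c=p['color'][60:290,200:430]; cv2.imwrite('pics/w2z.png',cv2.resize(c,None,fx=2.6,fy=2.6,interpolation=cv2.INTER_CUBIC))
E
```

```text
3.9833 [ 0.4926 -0.1105  0.2313] [-1.e-04  1.e+00  3.e-03  0.e+00] [[1.0, 0.006, 0.0], [0.006, -1.0, 0.0], [0.0, -0.0, -1.0]] 0.08533878389474003 [ 0.82536019  0.65563042 -0.35630863] [-0.34  0.33  1.64  0.    1.18 -0.35]
hone_plate 0.65 [282. 172.] 5856 [[252.0, 236.0], [258.0, 106.0], [307.0, 108.0], [300.0, 238.0]]
short_plate 0.73 [301. 289.] 4254 [[267.0, 334.0], [293.0, 234.0], [335.0, 245.0], [310.0, 345.0]]
```

View pics/w2z.png

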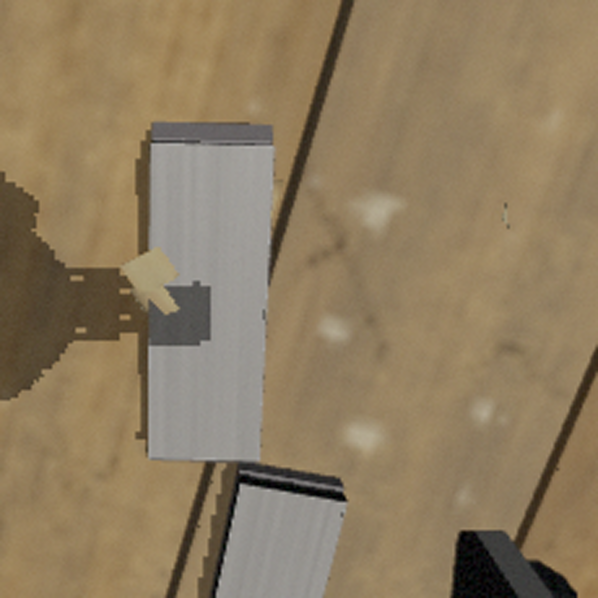

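```bash
python3 - <<'E'
from h import *
p,o=pickle.load(open('w2.pkl','rb'))
P=[ray(p,np.array(q)/2.6+[200,60]-.3,.024,o) for q in [(150,143),(273,145),(260,461),(149,459)]]
P=np.array(P); print(P); c=P.mean(0); print(c, np.linalg.norm(P[0]-P[3]),np.linalg.norm(P[1]-P[2]),np.linalg.norm(P[0]-P[1]),np.linalg.norm(P[2]-P[3]))
l=(P[0]+P[1]-P[2]-P[3]); print('yaw of y axis from world y', -np.arctan2(l[0],l[1]))
Q=np.array([ray(p,np.array(q)/2.6+[200,60]-.3,.024,o) for q in [(240,488),(345,500)]]); print(Q)
Rm=Rq(o['tcp_rot']); print('delta tool',(Rm.T@(c-o['tcp_pos']))*100)
E
```

```text
[[ 0.47074807 -0.04398581  0.024     ]
 [ 0.51985932 -0.04444701  0.024     ]
 [ 0.51812921 -0.18050345  0.024     ]
 [ 0.46853087 -0.17984006  0.024     ]]
[ 0.49431687 -0.11219408  0.024     ] 0.1358723407297532 0.1360674436890247 0.04911340910335817 0.04960277022405682
yaw of y axis from world y -0.014515916409967381
[[ 0.50943213 -0.19369898  0.024     ]
 [ 0.55717788 -0.19934075  0.024     ]]
delta tool [ 0.17294161  0.17953723 20.73147516]
```

Top face measures 136 × 49.4 mm, so it is the long plate. Its centre is (0.494, -0.112) and its yaw -0.0145. Descending to grasp.

Call:
arm_command --pt "0.2 0.2 4 0 0 1.2 -1" --pt "0.2 0.2 8 0 0 1.2 -1" --pt "0.2 0.2 12 0 0 1.2 -1" --pt "0.2 0.2 15 0 0 1.2 -1" --pt "0.2 0.2 17 0 0 1.2 -1" --pt "0.2 0.2 19 0 0 1.2 -1" --pt "0.2 0.2 20.5 0 0 1.2 -1" --pt "0.2 0.2 21.5 0 0 1.2 -1" --pt "0.2 0.2 22.2 0 0 1.2 -1" --pt "0.2 0.2 22.6 0 0 1.2 -1" --pt "0.2 0.2 22.6 0 0 1.2 -1" --pt "0.2 0.2 22.6 0 0 1.2 -1"

```text
time_s: 5.13
tcp_pos: [0.4949, -0.1129, 0.0058]
tcp_rot: [0.0, 1.0, -0.007, 0.0]
contact_force: [-0.8, 0.4, 1.1]
gripper_width: 0.0856
```

```bash
python3 look.py w3; python3 look.py s3 side
```

```text
5.1333 [ 0.4949 -0.1129  0.0058] [ 1.0e-04  1.0e+00 -7.3e-03  3.0e-04] [[1.0, -0.015, 0.001], [-0.015, -1.0, -0.0], [0.001, 0.0, -1.0]] 0.08564627953582725 [-0.75782408  0.44682866  1.08598609] [-0.34  0.68  1.84 -0.    0.63 -0.33]
5.1833 [ 0.495  -0.113   0.0059] [ 2.0e-04  1.0e+00 -7.4e-03  5.0e-04] [[1.0, -0.015, 0.001], [-0.015, -1.0, -0.0], [0.001, 0.0, -1.0]] 0.08546336842148422 [ 0.05697223 -0.8704357  -0.47109127] [-0.34  0.68  1.84 -0.    0.63 -0.33]
```

View pics/w3.png

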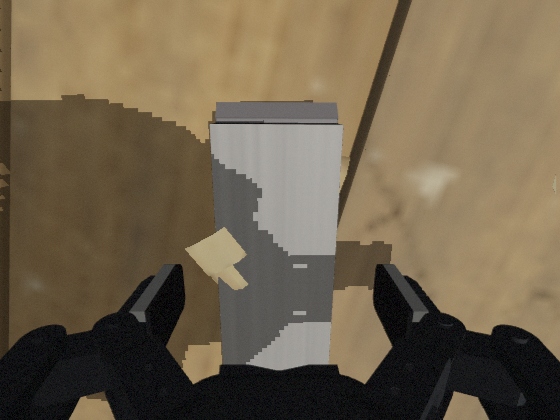

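The fingers straddle the plate, which runs from (213,125) to (340,125) between jaws at about 170 and 385. Closing.

Call:
arm_command --pt "0 0 0 0 0 0 1" --pt "0 0 0 0 0 0 1" --pt "0 0 0 0 0 0 1" --pt "0 0 0 0 0 0 1" --pt "0 0 0 0 0 0 1" --pt "0 0 0 0 0 0 1" --pt "0 0 0 0 0 0 1" --pt "0 0 0 0 0 0 1" --pt "0 0 0 0 0 0 1" --pt "0 0 0 0 0 0 1" --grip_force 60

```text
time_s: 6.07
tcp_pos: [0.4947, -0.113, 0.0058]
tcp_rot: [0.0, 1.0, -0.008, 0.0]
contact_force: [-1.7, 1.1, 11.6]
gripper_width: 0.0486
```

```bash
python3 look.py w4
```

```text
6.0667 [ 0.4947 -0.113   0.0058] [ 1.0e-04  1.0e+00 -7.5e-03  3.0e-04] [[1.0, -0.015, 0.001], [-0.015, -1.0, -0.0], [0.001, 0.0, -1.0]] 0.048565590433524736 [-1.72959987  1.08000666 11.6401253 ] [-0.34  0.68  1.84  0.    0.63 -0.33]
```

View pics/w4.png

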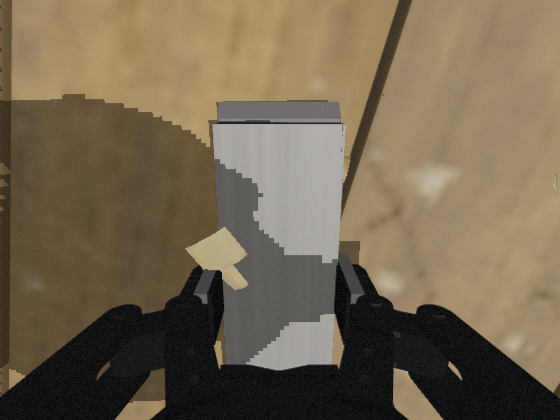

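Plate gripped (width 48.6 mm). Lifting it and carrying it over the holder.

Call:
arm_command --pt "0 0 -1 0 0 0 1" --pt "0 0 -3 0 0 0 1" --pt "0 0 -6 0 0 0 1" --pt "0 0 -9 0 0 0 1" --pt "0.4 -2 -12 0 0 -0.5 1" --pt "1 -5 -14 0 0 -1 1" --pt "1.6 -9 -14 0 0 -1.5 1" --pt "2.2 -13 -14 0 0 -2 1" --pt "3 -17 -14 0 0 -3 1" --pt "3.6 -21 -14 0 0 -3.5 1" --pt "4.2 -24 -14 0 0 -4.1 1" --pt "4.6 -26 -14 0 0 -4.1 1" --pt "4.75 -27.1 -14 0 0 -4.1 1" --pt "4.75 -27.3 -14 0 0 -4.1 1" --pt "4.75 -27.3 -14 0 0 -4.1 1" --pt "4.75 -27.3 -14 0 0 -4.1 1"

```text
time_s: 7.45
tcp_pos: [0.5458, 0.1582, 0.1454]
tcp_rot: [0.0, 1.0, 0.028, -0.0]
contact_force: [-0.1, -0.3, -1.2]
gripper_width: 0.0487
```

```bash
python3 look.py w5; python3 look.py t5 top hone_plate; python3 look.py s5 side; python3 - <<'E'
from h import *
p,o=pickle.load(open('s5.pkl','rb'))
c=p['color'][110:310,150:350]; cv2.imwrite('pics/s5z.png',cv2.resize(c,None,fx=3,fy=3,interpolation=cv2.INTER_CUBIC))
E
```

```text
7.45 [0.5458 0.1582 0.1454] [ 2.000e-04  9.996e-01  2.800e-02 -3.000e-04] [[0.998, 0.056, -0.0], [0.056, -0.998, -0.0], [-0.001, 0.0, -1.0]] 0.04866534144878175 [-0.14265907 -0.31766754 -1.20412926] [ 0.18  0.51  1.59 -0.    1.04  0.12]
7.5 [0.5458 0.158  0.1453] [ 2.000e-04  9.996e-01  2.780e-02 -2.000e-04] [[0.998, 0.055, -0.0], [0.055, -0.998, -0.0], [-0.0, 0.0, -1.0]] 0.04856925532914223 [-0.12761095  0.01002211 -2.0005171 ] [ 0.18  0.51  1.59 -0.    1.04  0.12]
7.6 [0.546  0.1581 0.1453] [ 1.000e-04  9.996e-01  2.760e-02 -1.000e-04] [[0.998, 0.055, -0.0], [0.055, -0.998, -0.0], [-0.0, 0.0, -1.0]] 0.048765847713527745 [ 0.12933232 -0.82835568 -1.35364098] [ 0.18  0.51  1.59 -0.    1.04  0.12]
```

View pics/w5.png

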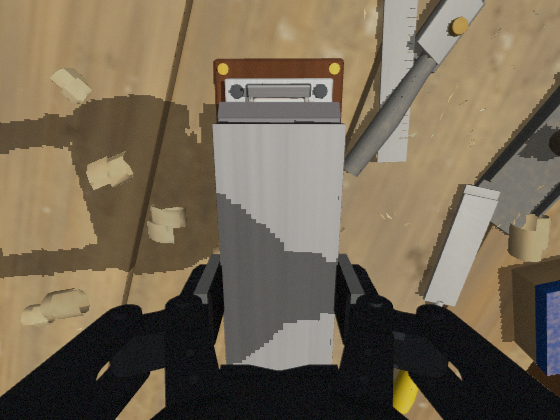

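View pics/s5z.png

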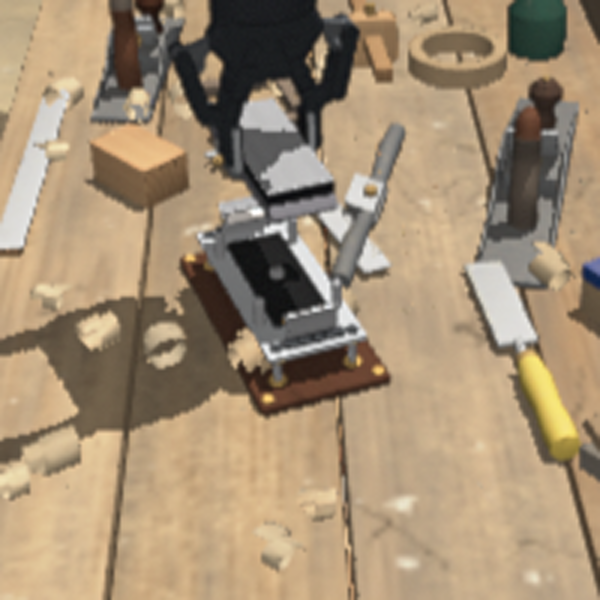

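The wrist view shows the plate's far top edge at (214,124)–(344,123) and the holder's far base edge at row 59. I'll compare the two poses.

```bash
python3 - <<'E'
from h import *
p,o=pickle.load(open('w5.pkl','rb'))
c=p['color'][45:140,200:360]; cv2.imwrite('pics/w5z.png',cv2.resize(c,None,fx=5,fy=5,interpolation=cv2.INTER_CUBIC))
Rm=Rq(o['tcp_rot'])
for dz in (.0182,):
    zt=o['tcp_pos'][2]+dz
    A=np.array([ray(p,q,zt,o) for q in [(214,124),(344,123.5)]])
    print('plate end in tool mm',(A-o['tcp_pos'])@Rm*1e3, 'width',np.linalg.norm(A[0]-A[1]))
# predicted holder far base corners
x,y,a,h=.5463,.1595,.0562,.0408
def H(px,py,z): return [x+np.cos(a)*px-np.sin(a)*py,y+np.sin(a)*px+np.cos(a)*py,z]
X=[H(sx*.052,.11,.01) for sx in(-1,1)]+[H(sx*.039,.093,h) for sx in(-1,1)]
print((proj(p,X,o)-[200,45])*5)
E
```

```text
plate end in tool mm [[-23.59239876 -68.7112054  -18.21128467]
 [ 24.78298638 -68.90938476 -18.23640773]] width 0.04837579760415113
[[ 62.77830372  63.92746055]
 [725.13587546  64.03667786]
 [119.36983014 163.81936535]
 [668.68057859 163.90873313]]
```

View pics/w5z.png

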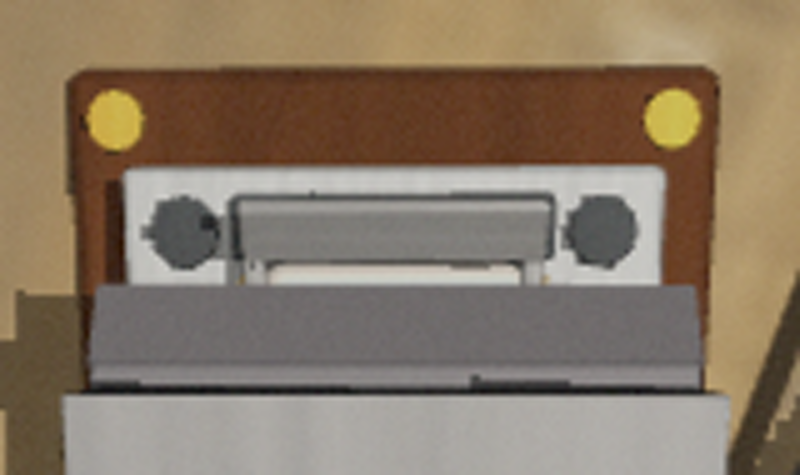

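Plate and holder agree to within about 1 mm and 0.01 rad. Lowering to just above the pins.

Call:
arm_command --pt "0 0 2 0 0 0 1" --pt "0 0 4 0 0 0 1" --pt "0 0 5.5 0 0 0 1" --pt "0 0 6.5 0 0 0 1" --pt "0 0 7 0 0 0 1" --pt "0 0 7.2 0 0 0 1" --pt "0 0 7.2 0 0 0 1"

```text
time_s: 8.23
tcp_pos: [0.5463, 0.1592, 0.0734]
tcp_rot: [-0.0, 1.0, 0.028, 0.0]
contact_force: [0.4, -0.6, -1.3]
gripper_width: 0.0485
```

```bash
python3 look.py w6; python3 look.py s6 side; python3 - <<'E'
from h import *
p,o=pickle.load(open('s6.pkl','rb'))
c=p['color'][130:290,170:330]; cv2.imwrite('pics/s6z.png',cv2.resize(c,None,fx=3.7,fy=3.7,interpolation=cv2.INTER_CUBIC))
E
```

```text
8.2333 [0.5463 0.1592 0.0734] [-0.      0.9996  0.0282  0.    ] [[0.998, 0.056, 0.0], [0.056, -0.998, 0.0], [0.0, -0.0, -1.0]] 0.048451410081634894 [ 0.43504402 -0.57392705 -1.32800043] [0.18 0.61 1.65 0.   0.88 0.12]
8.2833 [0.5465 0.1593 0.0738] [-0.000e+00  9.996e-01  2.820e-02  3.000e-04] [[0.998, 0.056, 0.001], [0.056, -0.998, 0.0], [0.001, -0.0, -1.0]] 0.04847894260613576 [-0.39305748 -0.16802793 -0.90757126] [ 0.18  0.61  1.65 -0.    0.88  0.12]
```

View pics/w6.png

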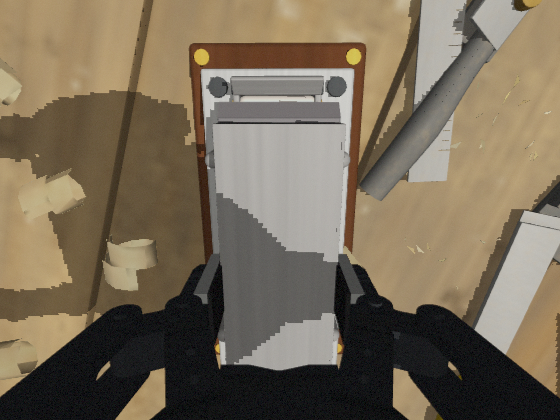

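View pics/s6z.png

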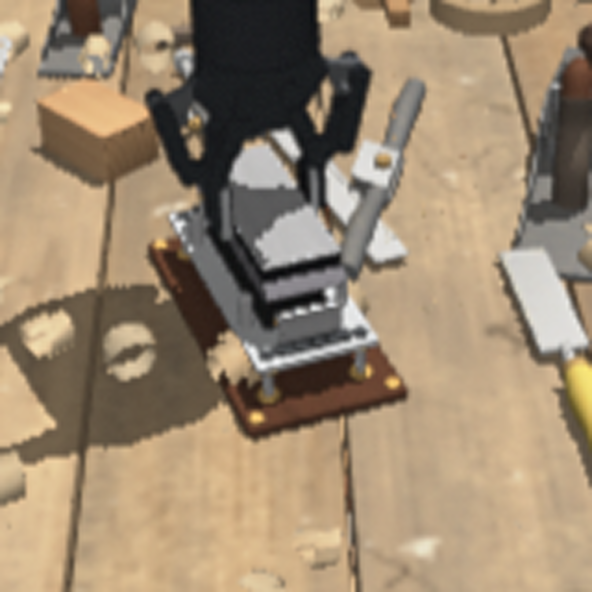

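Aligned: plate centre column is 279 and bed centre is 279. Now a slow descent.

Call:
arm_command --pt "0 0.05 0.2 0 0 0 1" --pt "0 0.05 0.4 0 0 0 1" --pt "0 0.05 0.6 0 0 0 1" --pt "0 0.05 0.75 0 0 0 1" --pt "0 0.05 0.9 0 0 0 1" --pt "0 0.05 1.0 0 0 0 1" --pt "0 0.05 1.1 0 0 0 1" --pt "0 0.05 1.1 0 0 0 1"

```text
time_s: 9.0
tcp_pos: [0.5463, 0.1588, 0.0622]
tcp_rot: [-0.0, 1.0, 0.028, 0.0]
contact_force: [-0.6, 1.1, -1.0]
gripper_width: 0.0487
```

Call:
arm_command --pt "0 0 0.1 0 0 0 1" --pt "0 0 0.2 0 0 0 1" --pt "0 0 0.3 0 0 0 1" --pt "0 0 0.3 0 0 0 1"

```text
time_s: 9.33
tcp_pos: [0.5465, 0.1589, 0.0594]
tcp_rot: [-0.0, 1.0, 0.028, 0.0]
contact_force: [0.5, -0.2, 3.6]
gripper_width: 0.0487
```

Call:
arm_command --pt "0 0 0.05 0 0 0 1" --pt "0 0 0.1 0 0 0 1" --pt "0 0 0.1 0 0 0 1"

```text
time_s: 9.58
tcp_pos: [0.5462, 0.1588, 0.0583]
tcp_rot: [0.0, 1.0, 0.028, 0.0]
contact_force: [1.2, 0.2, 1.7]
gripper_width: 0.0484
```

```bash
python3 look.py w7
```

```text
9.5833 [0.5462 0.1588 0.0583] [0.000e+00 9.996e-01 2.830e-02 1.000e-04] [[0.998, 0.057, 0.0], [0.057, -0.998, 0.0], [0.0, 0.0, -1.0]] 0.048360610908829385 [1.23068872 0.20657417 1.73549853] [ 0.18  0.64  1.66 -0.    0.85  0.12]
```

View pics/w7.png

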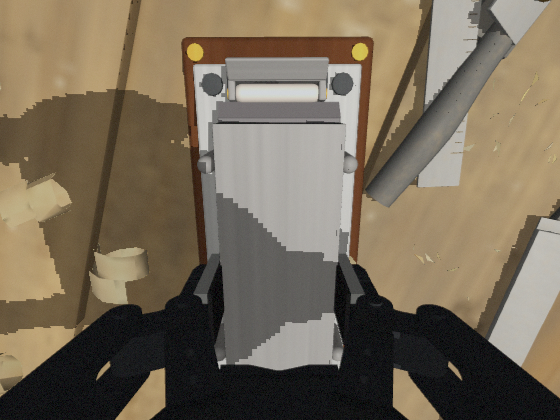

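The plate sits between the guide pins, with pins at (205,160) and (350,160) and gaps on both sides. Pressing in small steps.

Call:
arm_command --pt "0 0 0.05 0 0 0 1" --pt "0 0 0.1 0 0 0 1" --pt "0 0 0.15 0 0 0 1" --pt "0 0 0.15 0 0 0 1"

```text
time_s: 9.97
tcp_pos: [0.5459, 0.1588, 0.0565]
tcp_rot: [0.0, 1.0, 0.028, -0.0]
contact_force: [0.8, -0.4, -1.5]
gripper_width: 0.0486
```

Call:
arm_command --pt "0 0 0.05 0 0 0 1" --pt "0 0 0.1 0 0 0 1" --pt "0 0 0.1 0 0 0 1"

```text
time_s: 10.22
tcp_pos: [0.5459, 0.1588, 0.0555]
tcp_rot: [0.0, 1.0, 0.028, -0.0]
contact_force: [0.9, 1.3, -3.1]
gripper_width: 0.0489
```

Call:
arm_command --pt "0 0 0.05 0 0 0 1" --pt "0 0 0.1 0 0 0 1" --pt "0 0 0.1 0 0 0 1"

```text
time_s: 10.47
tcp_pos: [0.546, 0.1588, 0.0546]
tcp_rot: [0.0, 1.0, 0.028, -0.0]
contact_force: [-0.1, -0.7, -4.1]
gripper_width: 0.0488
```

Call:
arm_command --pt "0 0 0.05 0 0 0 1" --pt "0 0 0.1 0 0 0 1" --pt "0 0 0.1 0 0 0 1"

```text
time_s: 10.72
tcp_pos: [0.546, 0.1588, 0.0536]
tcp_rot: [0.0, 1.0, 0.028, -0.0]
contact_force: [-0.0, -0.0, -4.9]
gripper_width: 0.0483
```

```bash
python3 look.py w8; python3 look.py s8 side; python3 - <<'E'
from h import *
p,o=pickle.load(open('s8.pkl','rb'))
c=p['color'][150:270,180:300]; cv2.imwrite('pics/s8z.png',cv2.resize(c,None,fx=5,fy=5,interpolation=cv2.INTER_CUBIC))
E
```

```text
10.7167 [0.546  0.1588 0.0536] [ 0.000e+00  9.996e-01  2.830e-02 -1.000e-04] [[0.998, 0.057, -0.0], [0.057, -0.998, -0.0], [-0.0, 0.0, -1.0]] 0.04834509765114122 [-0.02918997 -0.03049489 -4.86184568] [ 0.18  0.64  1.66 -0.    0.84  0.12]
10.7667 [0.546  0.1588 0.0536] [ 0.000e+00  9.996e-01  2.830e-02 -2.000e-04] [[0.998, 0.057, -0.0], [0.057, -0.998, -0.0], [-0.0, 0.0, -1.0]] 0.048494539330601764 [-0.42435465 -0.27513762 -5.50543401] [0.18 0.64 1.66 0.   0.84 0.12]
```

View pics/w8.png

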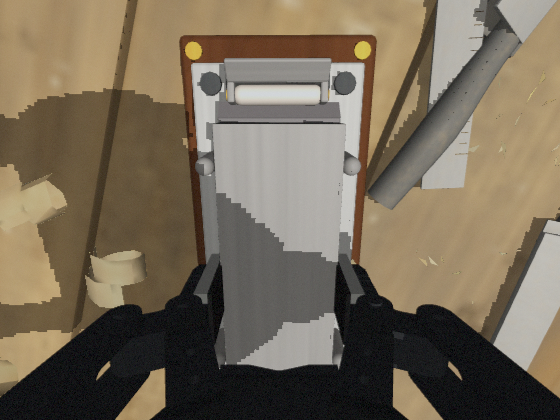

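View pics/s8z.png

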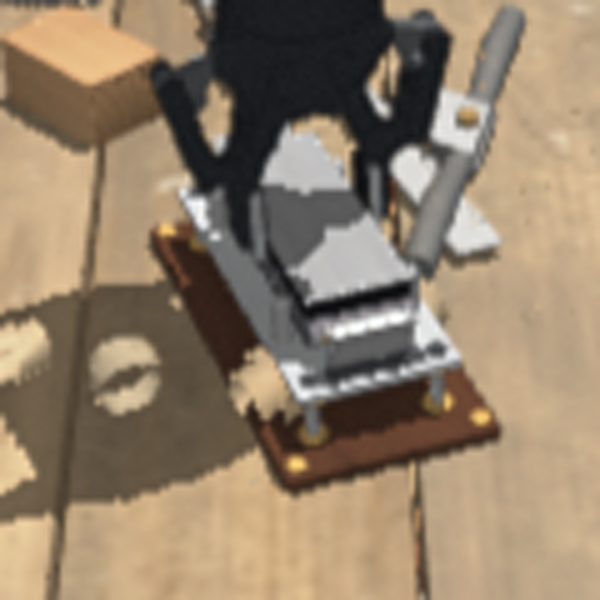

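Rollers now show above the upper bevel (roller at (278,95)), and the downward pull of about 5 N suggests the clips have passed the tips. Continuing down to the seat.

Call:
arm_command --pt "0 0 0.05 0 0 0 1" --pt "0 0 0.1 0 0 0 1" --pt "0 0 0.15 0 0 0 1" --pt "0 0 0.15 0 0 0 1"

```text
time_s: 11.15
tcp_pos: [0.5462, 0.1588, 0.0522]
tcp_rot: [0.0, 1.0, 0.028, 0.0]
contact_force: [0.1, 0.3, -3.1]
gripper_width: 0.0488
```

Call:
arm_command --pt "0 0 0.05 0 0 0 1" --pt "0 0 0.1 0 0 0 1" --pt "0 0 0.1 0 0 0 1"

```text
time_s: 11.4
tcp_pos: [0.5462, 0.1588, 0.0513]
tcp_rot: [-0.0, 1.0, 0.028, 0.0]
contact_force: [-1.0, -0.7, -2.9]
gripper_width: 0.0487
```

Call:
arm_command --pt "0 0 0.05 0 0 0 1" --pt "0 0 0.1 0 0 0 1" --pt "0 0 0.1 0 0 0 1"

```text
time_s: 11.65
tcp_pos: [0.5462, 0.1588, 0.0504]
tcp_rot: [-0.0, 1.0, 0.028, 0.0]
contact_force: [-1.3, 0.0, 5.1]
gripper_width: 0.0487
```

Call:
arm_command --pt "0 0 0.05 0 0 0 1" --pt "0 0 0.1 0 0 0 1" --pt "0 0 0.1 0 0 0 1"

```text
time_s: 11.9
tcp_pos: [0.5462, 0.1588, 0.0496]
tcp_rot: [-0.0, 1.0, 0.028, 0.0]
contact_force: [-2.8, -0.8, 8.7]
gripper_width: 0.0487
```

Call:
arm_command --pt "0 0 0.05 0 0 0 1" --pt "0 0 0.1 0 0 0 1" --pt "0 0 0.1 0 0 0 1"

```text
time_s: 12.15
tcp_pos: [0.5463, 0.1588, 0.0488]
tcp_rot: [-0.0, 1.0, 0.028, 0.0]
contact_force: [-4.2, -0.8, 12.9]
gripper_width: 0.0487
```

```bash
python3 look.py w9; python3 look.py s9 side; python3 - <<'E'
from h import *
p,o=pickle.load(open('s9.pkl','rb'))
c=p['color'][150:270,180:300]; cv2.imwrite('pics/s9z.png',cv2.resize(c,None,fx=5,fy=5,interpolation=cv2.INTER_CUBIC))
p,o=pickle.load(open('w9.pkl','rb'))
c=p['color'][30:190,170:390]; cv2.imwrite('pics/w9z.png',cv2.resize(c,None,fx=3.6,fy=3.6,interpolation=cv2.INTER_CUBIC))
E
```

```text
12.15 [0.5463 0.1588 0.0488] [-0.000e+00  9.996e-01  2.830e-02  2.000e-04] [[0.998, 0.057, 0.0], [0.057, -0.998, 0.0], [0.0, -0.0, -1.0]] 0.04865939994684734 [-4.19058382 -0.75189031 12.86185027] [ 0.18  0.65  1.66 -0.    0.83  0.12]
12.2 [0.5463 0.1588 0.0489] [-0.000e+00  9.996e-01  2.830e-02  3.000e-04] [[0.998, 0.057, 0.001], [0.057, -0.998, 0.0], [0.001, -0.0, -1.0]] 0.04852435100655773 [-3.50548104 -1.16069619 12.85266481] [ 0.18  0.65  1.66 -0.    0.83  0.12]
```

View pics/w9z.png

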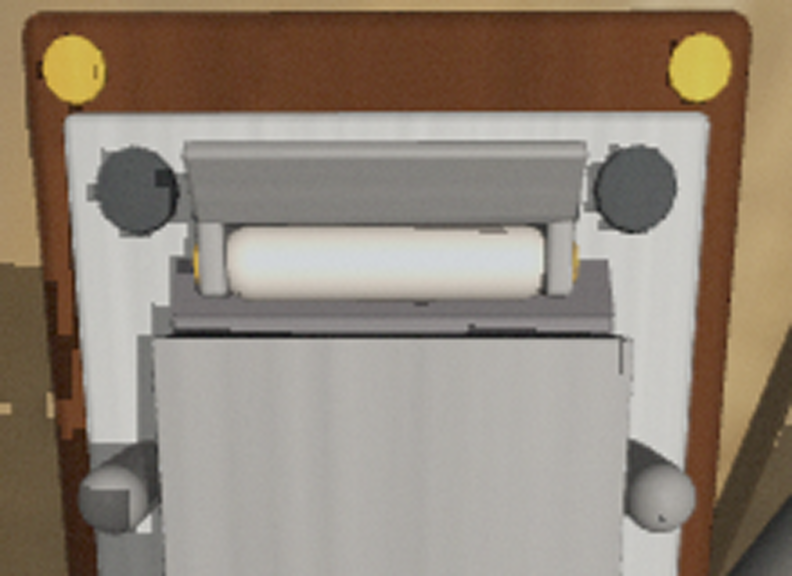

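View pics/s9z.png

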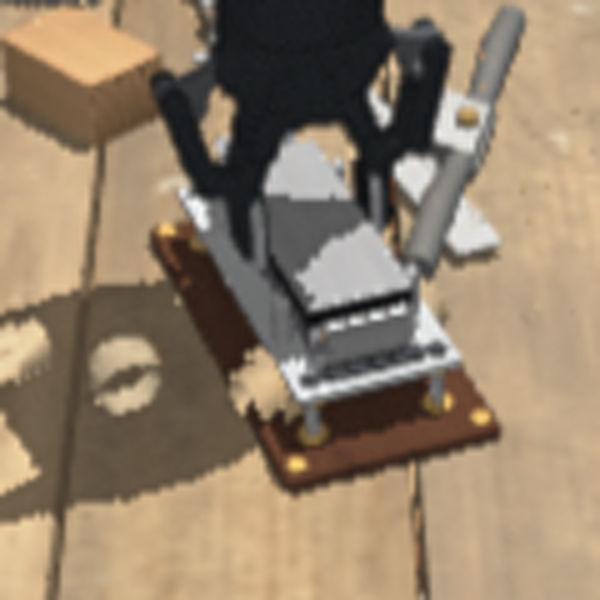

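The far roller sits over the upper bevel at about 13 N of press. Releasing and backing off.

Call:
arm_command --pt "0 0 -0.1 0 0 0 1" --pt "0 0 -0.1 0 0 0 -1" --pt "0 0 -0.1 0 0 0 -1" --pt "0 0 -0.1 0 0 0 -1" --pt "0 0 -0.1 0 0 0 -1" --pt "0 0 -0.1 0 0 0 -1" --pt "0 0 -0.1 0 0 0 -1" --pt "0 0 -0.1 0 0 0 -1" --pt "0 0 -0.1 0 0 0 -1" --pt "0 0 -0.1 0 0 0 -1"

```text
time_s: 13.08
tcp_pos: [0.5462, 0.1588, 0.0493]
tcp_rot: [-0.0, 1.0, 0.028, 0.0]
contact_force: [0.6, 0.9, -0.0]
gripper_width: 0.0855
```

Call:
arm_command --pt "0 0 -1 0 0 0 -1" --pt "0 0 -3 0 0 0 -1" --pt "0 0 -6 0 0 0 -1" --pt "0 0 -9 0 0 0 -1" --pt "0 0 -12 0 0 0 -1" --pt "0 0 -12 0 0 0 -1" --pt "0 0 -12 0 0 0 -1"

```text
time_s: 13.67
tcp_pos: [0.5471, 0.159, 0.1716]
tcp_rot: [-0.0, 1.0, 0.028, 0.002]
contact_force: [-0.4, -0.1, -1.1]
gripper_width: 0.0857
```

```bash
python3 look.py w10; python3 look.py s10 side; python3 - <<'E'
from h import *
p,o=pickle.load(open('s10.pkl','rb'))
c=p['color'][150:270,180:300]; cv2.imwrite('pics/s10z.png',cv2.resize(c,None,fx=5,fy=5,interpolation=cv2.INTER_CUBIC))
p,o=pickle.load(open('w10.pkl','rb'))
c=p['color'][40:330,190:370]; cv2.imwrite('pics/w10z.png',cv2.resize(c,None,fx=2,fy=2,interpolation=cv2.INTER_CUBIC))
E
```

```text
13.6667 [0.5471 0.159  0.1716] [-3.000e-04  9.996e-01  2.830e-02  2.000e-03] [[0.998, 0.057, 0.004], [0.057, -0.998, 0.001], [0.004, -0.0, -1.0]] 0.08574016967289723 [-0.37846224 -0.1284716  -1.13140296] [ 0.18  0.48  1.56 -0.    1.1   0.12]
13.7167 [0.5462 0.1588 0.1701] [-1.000e-04  9.996e-01  2.830e-02  7.000e-04] [[0.998, 0.057, 0.001], [0.057, -0.998, 0.0], [0.001, -0.0, -1.0]] 0.08538977780385948 [-0.15685057 -0.25410709 -0.98744532] [ 0.18  0.48  1.56 -0.    1.1   0.12]
```

View pics/w10z.png

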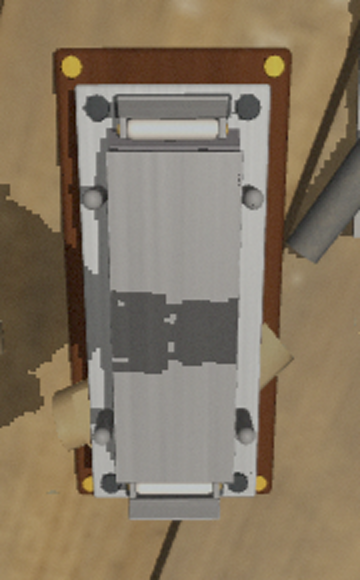

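View pics/s10z.png

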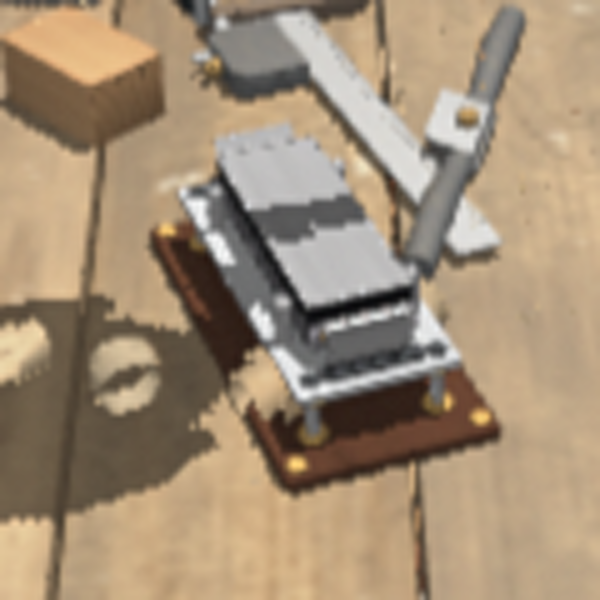

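Both rollers show beside the plate ends (far one at zoom (172,128), near one at (175,488)). I want a better view of the near end and a level check.

Call:
arm_command --pt "0 4 -1 0 0 0 -1" --pt "0 8 -1 0 0 0 -1" --pt "0 12 -1 0 0 0 -1" --pt "0 15 -1 0 0 0 -1" --pt "0 17 -1 0 0 0 -1" --pt "0 17 -1 0 0 0 -1" --pt "0 17 -1 0 0 0 -1" --pt "0 17 -1 0 0 0 -1"

```text
time_s: 14.43
tcp_pos: [0.5552, -0.0105, 0.1785]
tcp_rot: [-0.0, 1.0, 0.028, -0.001]
contact_force: [-0.0, 0.1, -0.8]
gripper_width: 0.0856
```

```bash
python3 look.py w11; python3 - <<'E'
from h import *
p,o=pickle.load(open('w11.pkl','rb'))
c=p['color'][0:250,180:380]; cv2.imwrite('pics/w11z.png',cv2.resize(c[:],None,fx=2.4,fy=2.4,interpolation=cv2.INTER_CUBIC))
E
```

```text
14.4333 [ 0.5552 -0.0105  0.1785] [-2.000e-04  9.996e-01  2.820e-02 -8.000e-04] [[0.998, 0.056, -0.002], [0.056, -0.998, 0.0], [-0.002, -0.001, -1.0]] 0.0856444467203206 [-0.01341606  0.06756959 -0.80781883] [-0.13  0.46  1.58  0.    1.1  -0.18]
```

View pics/w11.png

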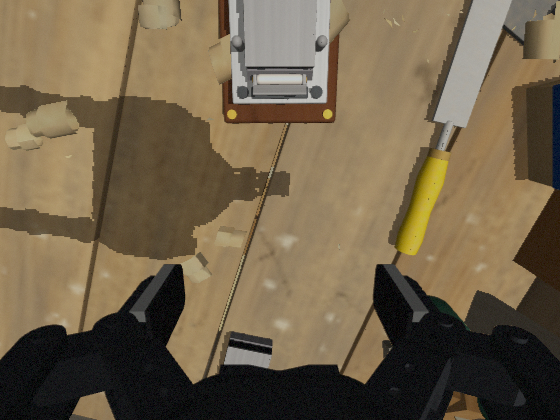

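View pics/w11z.png

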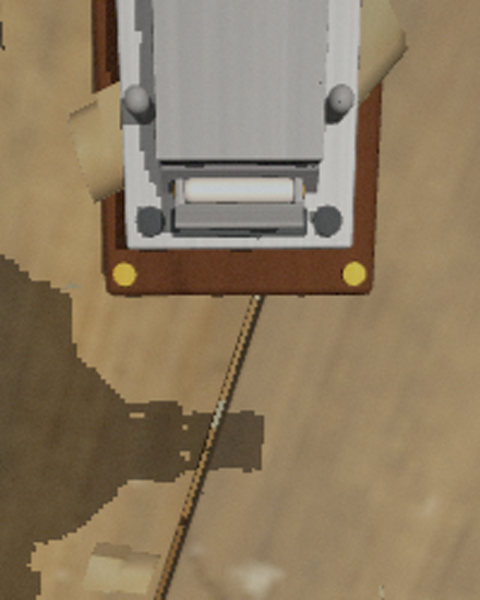

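Near end: roller at (280,79) also lies over the upper bevel with the carrier tip beneath it. Now a pose fit for level and centring.

```bash
python3 look.py w12 >/dev/null; python3 - <<'E'
from h import *
from scipy.optimize import least_squares
a,oa=pickle.load(open('w10.pkl','rb')); b,ob=pickle.load(open('w12.pkl','rb'))
_,oa2=pickle.load(open('s10.pkl','rb'))
UA=np.array([(107,152),(238,152),(236,482),(118,484)])/2+[190,40]-.25
UB=np.array([(322,159),(156,159)])/2.4+[180,0]-.3
L=np.array([(-25,68,0),(25,68,0),(25,-68,0),(-25,-68,0)])/1e3
for O in (oa,oa2):
    def f(v):
        X=R.from_euler('zxy',[v[3],v[4],v[5]]).apply(L)+v[:3]
        return np.r_[(proj(a,X,O)-UA).ravel(),(proj(b,X[2:],ob)-UB).ravel()]
    s=least_squares(f,[.546,.159,.065,.056,0,0],x_scale=[.01,.01,.01,.1,.1,.1])
    sd=np.sqrt(np.diag(np.linalg.inv(s.jac.T@s.jac)))*1.0
    print(np.round(s.x,4),np.round(sd,4)); print(np.round(s.fun,1))
E
python3 look.py t12 top short_plate chisel block oil_can hone_plate
```

```text
[ 0.5466  0.1596  0.0623  0.0608 -0.1123  0.0208] [0.0004 0.0003 0.0023 0.0069 0.0342 0.0473]
[ 0.3 -0.2 -0.3 -0.5 -0.9 -0.  -0.8  0.1  1.   0.2  0.3  0.2]
[ 0.5458  0.1596  0.0605  0.0649 -0.1251  0.0216] [0.0004 0.0003 0.0022 0.0073 0.0327 0.0471]
[ 0.5 -0.1 -0.3 -0.7 -0.1 -0.  -0.1  0.3  0.2  0.1 -0.2  0.4]
14.5333 [ 0.5554 -0.0099  0.1788] [-2.000e-04  9.996e-01  2.880e-02 -5.000e-04] [[0.998, 0.058, -0.001], [0.058, -0.998, 0.0], [-0.001, -0.0, -1.0]] 0.08501846574780687 [0.73101564 0.29033516 0.63966408] [-0.13  0.46  1.58  0.    1.1  -0.18]
short_plate 0.79 [406. 253.] 973 [[380.0, 258.0], [383.0, 239.0], [434.0, 248.0], [430.0, 268.0]]
chisel 0.93 [264. 184.] 486 [[247.0, 187.0], [248.0, 175.0], [290.0, 180.0], [288.0, 193.0]]
block 0.84 [158. 268.] 628 [[140.0, 267.0], [169.0, 252.0], [178.0, 270.0], [149.0, 285.0]]
oil_can 0.59 [368. 173.] 231 [[352.0, 177.0], [371.0, 159.0], [379.0, 167.0], [360.0, 185.0]]
hone_plate 0.67 [250. 246.] 1080 [[223.0, 235.0], [278.0, 233.0], [279.0, 253.0], [224.0, 256.0]]
```

The near roller looks seated, but this fit is weak on pitch (−0.11 ± 0.035 rad, which would mean not level), so I won't trust it either way. I'll take closer shots of each end.

Call:
arm_command --pt "0 -1 2 0 0 0 -1" --pt "0 -2 4 0 0 0 -1" --pt "0 -3 6 0 0 0 -1" --pt "0 -3 7 0 0 0 -1" --pt "0 -3 7 0 0 0 -1" --pt "0 -3 7 0 0 0 -1" --pt "0 -3 7 0 0 0 -1"

```text
time_s: 15.42
tcp_pos: [0.5547, 0.0185, 0.1102]
tcp_rot: [0.0, 1.0, 0.028, 0.001]
contact_force: [0.7, 0.5, 0.2]
gripper_width: 0.0855
```

```bash
python3 look.py w13; python3 - <<'E'
from h import *
p,o=pickle.load(open('w13.pkl','rb'))
c=p['color'][0:250,140:420]; cv2.imwrite('pics/w13z.png',cv2.resize(c[:],None,fx=2.4,fy=2.4,interpolation=cv2.INTER_CUBIC))
E
```

```text
15.4167 [0.5547 0.0185 0.1102] [1.000e-04 9.996e-01 2.820e-02 6.000e-04] [[0.998, 0.056, 0.001], [0.056, -0.998, -0.0], [0.001, 0.0, -1.0]] 0.08545483255436294 [0.74393986 0.51016694 0.22911176] [-0.07  0.55  1.65 -0.    0.94 -0.13]
```

View pics/w13z.png

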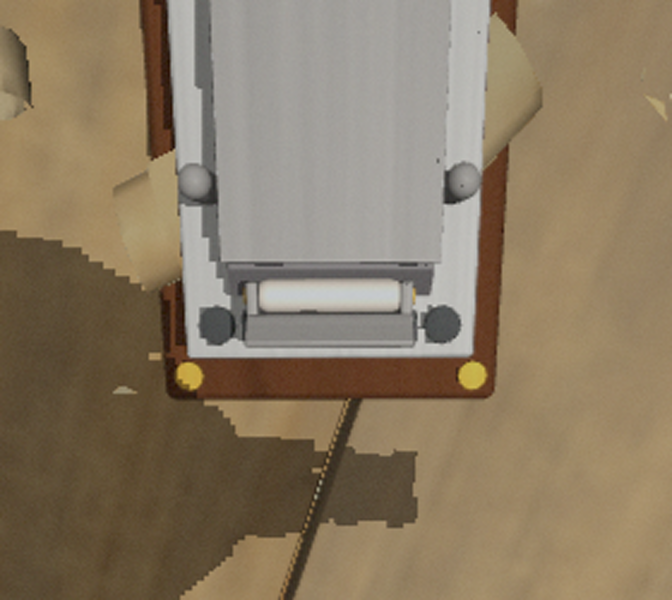

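Near end is clearly snapped: the carrier tip is hidden under the roller at zoom row ~296. Now the same shot of the far end, shifted along the holder at the same height, for a like-for-like level comparison.

Call:
arm_command --pt "0 -3 0 0 0 0 -1" --pt "0 -6 0 0 0 0 -1" --pt "0 -9 0 0 0 0 -1" --pt "0 -12 0 0 0 0 -1" --pt "0 -13.6 0 0 0 0 -1" --pt "0 -13.6 0 0 0 0 -1" --pt "0 -13.6 0 0 0 0 -1" --pt "0 -13.6 0 0 0 0 -1" --pt "0 -13.6 0 0 0 0 -1"

```text
time_s: 16.22
tcp_pos: [0.5467, 0.1538, 0.1096]
tcp_rot: [0.0, 1.0, 0.028, 0.0]
contact_force: [0.1, 0.2, -0.4]
gripper_width: 0.0851
```

```bash
python3 look.py w14; python3 - <<'E'
from h import *
p,o=pickle.load(open('w14.pkl','rb'))
c=p['color'][0:250,140:420]; cv2.imwrite('pics/w14z.png',cv2.resize(c[:],None,fx=2.4,fy=2.4,interpolation=cv2.INTER_CUBIC))
E
```

```text
16.2167 [0.5467 0.1538 0.1096] [0.000e+00 9.996e-01 2.780e-02 2.000e-04] [[0.998, 0.056, 0.0], [0.056, -0.998, -0.0], [0.0, 0.0, -1.0]] 0.0850828469749674 [ 0.11045336  0.19902316 -0.40744748] [ 0.17  0.56  1.62 -0.    0.96  0.11]
```

View pics/w14z.png

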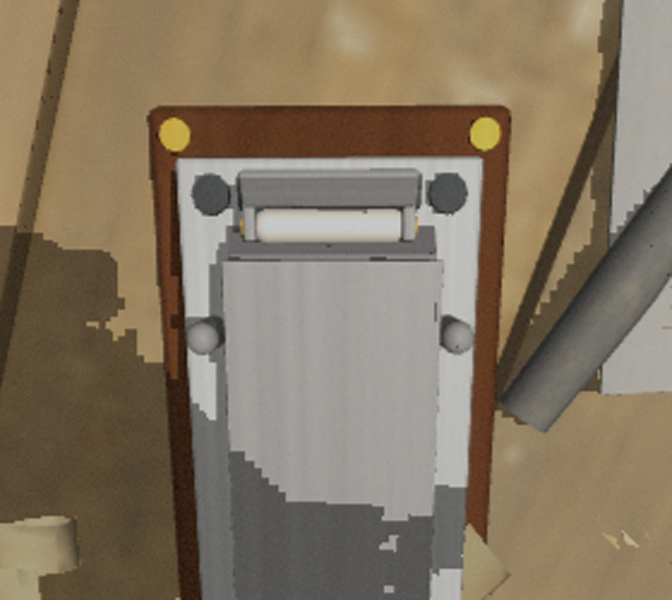

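Far end is the same: roller over the bevel, edge width 220 zoom px against 223 at the near end. A quick subpixel check of that difference.

```bash
python3 - <<'E'
from h import *
for n,rows in (('w13',range(100,108)),('w14',range(110,118))):
    p,o=pickle.load(open(n+'.pkl','rb')); g=cv2.cvtColor(p['color'],cv2.COLOR_BGR2GRAY).astype(float)
    for r in list(rows)[::3]:
        print(n,r,g[r,225:236].astype(int).tolist(),g[r,318:330].astype(int).tolist())
E
```

```text
w13 100 [182, 182, 122, 103, 103, 106, 122, 157, 158, 159, 159] [164, 165, 167, 163, 165, 159, 186, 188, 187, 187, 187, 185]
w13 103 [181, 182, 122, 105, 102, 104, 111, 156, 161, 159, 158] [165, 165, 165, 165, 164, 166, 185, 190, 187, 186, 185, 188]
w13 106 [180, 181, 123, 101, 103, 103, 107, 161, 160, 160, 160] [166, 166, 167, 167, 165, 159, 186, 190, 185, 187, 185, 185]
w14 110 [189, 187, 131, 115, 118, 109, 109, 123, 152, 157, 157] [167, 165, 166, 166, 163, 165, 162, 185, 189, 191, 193, 192]
w14 113 [188, 186, 126, 108, 105, 109, 108, 111, 151, 156, 156] [165, 165, 164, 165, 160, 165, 142, 182, 187, 190, 192, 189]
w14 116 [188, 187, 123, 104, 108, 108, 110, 93, 155, 158, 154] [167, 165, 166, 164, 165, 165, 173, 185, 187, 189, 191, 189]
```

Widths are equal within about 0.4 px (~0.8 mm over 136 mm, under 0.01 rad), so the plate is level. Retreating and handing in.

Call:
arm_command --pt "0 0 -4 0 0 0 -1" --pt "0 0 -8 0 0 0 -1" --pt "0 0 -10 0 0 0 -1" --pt "0 0 -10 0 0 0 -1" --pt "0 0 -10 0 0 0 -1" --pt "0 0 -10 0 0 0 -1" --pt "0 0 -10 0 0 0 -1" --pt "0 0 -10 0 0 0 -1"

```text
time_s: 16.93
tcp_pos: [0.5458, 0.1545, 0.2082]
tcp_rot: [0.0, 1.0, 0.028, -0.001]
contact_force: [-0.2, -1.1, 0.2]
gripper_width: 0.0853
```

```bash
python3 -c "
from rig import robot
print(robot.get_obs()['time_s'],robot.finish_job())"
```

```text
the job is handed in; nothing more can be done
16.9333 None
```

The long plate is in the holder, steel face up. I pressed it down until both clips snapped over its ends, then released it and handed the job in at 16.9 s.

- **Press force:** the highest tool reading was about 13 N. With the clips' roughly 5 N squeeze, that stays well under the 50 N limit.
- **Clips:** close wrist-camera pictures show each roller lying over the upper bevel at both ends.
- **Centring:** the fitted plate centre was within about 1 mm of the holder's, and the yaw within about 0.01 rad.
- **Level:** one check disagreed. A coarse corner fit gave a pitch of −0.11 ± 0.035 rad. I then took matching close-ups of both ends, and the plate widths agreed to about 0.4 px, which means under 0.01 rad of tilt. I trusted the close-ups.
- **Plunger:** I could not read it directly. I inferred that the plate is on the seat from the rising press force and the clips being closed over both ends.
- **Other things:** after the placement the top camera found the short plate, block and oil can where they started. The arm partly hid the chisel, but the visible part was in its original place.

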